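Clamp a bone block onto its slide with the one-hand bar clamp

ROBOT

A 6-joint arm with a two-finger parallel gripper is mounted at the origin on the work surface. World frame = base frame: x ahead of the robot, y to its left, z up, the work surface at z = 0. Lengths are in m, angles in rad, forces in N, time in s.
With the tool pointing down it reaches from about 0.3 to 0.775 m from the base axis. Payload 14.6 kg.
Tool frame: the origin (TCP) lies midway between the tips of the shut fingers; the grasp point (between the pads) lies 19 mm behind it; z points along the fingers, y is the direction in which the jaws open and shut (so a half turn about z gives the same grasp; the last joint's range is limited). The gripper opens to 85 mm and grips with 20 to 120 N. Pads are 22 mm wide; open, the fingers measure 114 mm over their backs; the gripper's body (76 mm by 85 mm) begins 54 mm behind the grasp point. The pads swing forward as they close: fully open they stand 13 mm farther back than shut.
Start: joints at [1.155, 0.3, 1.521, -0, 1.321, -0.067], TCP at [0.188, 0.517, 0.231] pointing down, gripper open.
Joint ranges: [-3.03, 3.03], [-0.79, 2.21], [0.23, 2.52], [-1.04, 4.18], [0, 3.07], [-2.55, 2.55]. Speed limits (rad/s): [2.22, 2.22, 2.57, 3.14, 3.14, 3.14].

INTERFACE

Orientations are given as a rotation vector (axis times angle).
In Python, from station import reach, move_straight, movej, ungrasp, grasp, wait, solve_ik, observe, camera, MotionError, hand_in, spot_in gives the robot as it stands. Calls block until the motion is done:
- reach(position, orientation): joint-space move of the TCP to a pose.
- move_straight(position, orientation=None, speed=0.15, max_force=None): straight line of the TCP; orientation=None keeps the orientation; speed is the mean speed in m/s. With max_force (N) it stops when the force on the tool has changed by that much, and returns True; else False.
- movej(angles): joint-space move.
- ungrasp() and grasp(): open the fingers fully, or close them until they stop; the grip force is fixed at half the most.
- wait(seconds).
- solve_ik(position, orientation): joint angles nearest the present ones, or None.
- observe(): the state.
- camera(name): name is "scene" or "side" or "wrist"; returns a dict with "img" (480x640x3 uint8, red, green, blue), "camera_matrix" (3x3 intrinsics, pixels), "R" (3x3) and "t" (3): a world point X has camera coordinates R X + t. Camera axes: x right, y down, z forward; pixel columns grow to the right and rows downward; lengths in m; the calibration is good to about 2 mm. A picture is of the moment at which its call begins. There is no depth.
A pose or a line that the arm cannot do raises MotionError and nothing moves.
- hand_in(): hands the job in, once; it reports no verdict.
Trained networks look in the newest picture that a camera, given by its name, has taken for a name from the list of things; names that differ only in an ending like _2 or _b are one class to them, and where a whole thing is asked for, a point or a joint stands for the part that bears it (a point fixed in the world has none). Each returns a list of dicts, best first, with "confidence" (0 to 1); they miss things now and then, are a little off and sometimes report something else, mostly with a low value. They report only what shows in the picture. A call takes as long as a camera call.
- spot_in(camera, target): "position" ([x, y, z] in m, in the coordinates of the camera as it stood for that picture, good to about 4 mm: the middle of the surface that is visible of it).
The state is a dict: "time_s": time; "joints": joint angles; "joint_velocities": joint speeds; "effort": joint torques, N m; "tcp_pos": TCP position; "ee_rot": TCP orientation; "wrist_force": force on the tool from outside, world axes, zero at the start; "torque": the same for the moment, N m; "gripper_width": finger opening in m.
Only numpy, scipy, OpenCV 4.12 (cv2) and the standard library are available. Lean on these libraries where they do the work, as an engineer would, in place of code of your own. Each camera call takes 0.05 s, during which the arm holds its last target.

TASK

Stand the amber resin block with the pale bone slice upright between the jaws of the one-hand bar clamp, midway along their faces with its slide and flat back turned to them, and let go of it; then pump the clamp's trigger until the block is held against the fixed jaw and the spring plate on the moving jaw is pressed about half-way in, never all the way, or the block is crushed. Move the jaw only by its trigger, and finish while still squeezing the trigger so that the pressure stays on. Leave the blue block and everything else on the bench where they are.

Things in the scene. Friction and masses are not known exactly. Their poses are not given: they have to be found in the camera images.
- block_center (a point): Centre, 40 mm above its foot, of the loose block to be clamped: amber resin with a pale bone slice in its face and top, standing upright, stuck to a clear acrylic slide. Outer size 50 mm (its x) by 32 mm thick (its y) by 80 mm high (z); 0.14 kg. The slide is the -y face, 4 x 80 mm high; the resin on it is only 70 mm high. Either face may look to either jaw.
- block: The same amber block as a body; origin at the centre of its foot, axes as for block_center.
- seat (a point): Point on the clamp's base board (12 mm above the bench), below the middle of the fixed jaw's face. Axes of the clamp: y along the bar, from moving jaw to fixed jaw; x along the jaws, from bar to tips; z up. The fixed jaw's black face is at y = 0, x -22 to 22 mm; a block touching it has its centre at y = -16 mm. The bar's edge is at x = -48 mm, its top 37 mm above the bench.
- clamp: The one-hand bar clamp, lying on its side, bolted down; the light grey housing, fixed jaw and handle do not move. Origin at bench level under the bar, 58 mm to -x of seat; axes as for seat. Jaws reach 54 mm, housing 56 mm above the bench. The board ends 25 mm to -x of the origin: handle and trigger stick out beyond it over the bare bench.
- plate_face (a point): Middle of the face of the moving jaw's spring plate (aluminium, upright, 44 mm wide, 32 mm high, on two steel pins with brass-coloured springs); the face looks to +y of seat, at the fixed jaw.
- bar (a joint): How far the steel bar with the moving jaw is drawn towards the fixed jaw, m, 0 to 0.075 (0.012 to 0.034 at the start). The opening between the jaws' faces, plate out, is 0.090 minus this. A ratchet with 4 mm teeth lets it move only to close; under load it slips back up to one tooth when the trigger is let go.
- plate (a joint): How far the spring plate is pushed into the moving jaw, m: 0 out, 0.012 all the way in. Spring 2 N per mm. Half-way is 0.006.
- trigger (a joint): Trigger angle, rad: 0 let go, 0.30 fully squeezed towards the handle; a spring brings it back. Draws the bar 48 mm per rad, less up to one tooth of free play: 12 mm for a full squeeze. Takes 3 to 7 N at trigger_front with no block, 13 N with the plate half-way in.
- trigger_front (a point): Point on the front of the green trigger where a finger pulls it, half-way up: 41 mm above the bench. The lever is 24 mm high (29 to 53 mm above the bench), 10 mm thick, free from 30 mm on the housing's side to 25 mm on the tip's side of here (a toe at the tip). A full squeeze moves this point about 22 mm along +y of seat.
- handle_back (a point): Point on the back of the fixed grey handle, opposite trigger_front, 41 mm above the bench (handle 27 to 55 mm, 20 mm thick). Along y of seat the trigger's front is 56 mm from it let go, 34 mm fully squeezed. The handle stays put: with the fingers' middle about 18 mm to -y of this point, closing pushes only the trigger until the other finger meets the handle.
- blank_center (a point): Centre, 40 mm up, of a dark blue blank block on a slide, same size as the amber one; a bystander that stays where it is.
- dropper: Brown glass dropper bottle with a rubber bulb, 38 mm wide, 95 mm high; bystander.
- dish: Clear lidded petri dish, 92 mm wide, 15 mm high; bystander.
- slidebox: Blue slide box, 90 x 160 x 34 mm; bystander.
- forceps: Steel forceps lying flat, 120 mm long; bystander.
- marker: White and black marker pen lying down, 135 mm long, 13 mm thick; bystander.
- mouse: Dark computer mouse, 105 x 60 x 29 mm; bystander.

How it is judged:
By the outcome, as a careful person would: the job done as asked, in the order asked, and still so for the second after the job is handed in, while the arm keeps its last pose, push and grip.
It also fails if it takes over 70 s, if anything falls off the work surface, if the arm or the gripper's body presses on something with over 40 N, if the wrist force passes 120 N, or if a joint passes its speed limit or range.

## Working session

There is one attempt and no reset: what is moved stays moved. The work goes in short steps, each a Python script; the robot and the scene stay as the last script left them, time stands still between calls to the robot, and variables do not carry over. Pictures are saved under pics/ and viewed, and the job is handed in when it is done.

```bash
ls; mkdir -p pics; python3 - <<'E'
from station import *
import cv2
print(observe())
for n in ["scene","side","wrist"]:
    c=camera(n); cv2.imwrite(f"pics/{n}0.png",c["img"][:,:,::-1])
    print(n,c["camera_matrix"].tolist(),c["R"].tolist(),c["t"].tolist())
    for t in ["block_center","seat","plate_face","trigger_front","handle_back","blank_center","clamp"]:
        for d in spot_in(n,t)[:2]:
            p=c["R"].T@(d["position"]-c["t"]); print(t,p.round(4),round(d["confidence"],2))
E
```

```text
pics
{'time_s': 0.0, 'joints': array([ 1.15540082e+00,  3.00440977e-01,  1.52160668e+00, -3.77374228e-05,
        1.32068138e+00, -6.66360398e-02]), 'joint_velocities': array([ 0.00278745,  0.00116031,  0.00131294, -0.00074027, -0.00018883,
       -0.00061847]), 'effort': array([-1.00975380e-03, -5.43490469e+01, -3.61793268e+01, -2.04528737e-05,
        3.92941176e-03,  9.32337855e-06]), 'tcp_pos': array([0.18788558, 0.51665789, 0.23072701]), 'ee_rot': array([-5.45002407e-01, -3.09371825e+00,  1.74700065e-03]), 'wrist_force': array([ 0.39825728,  1.17374971, -0.07566216]), 'torque': array([ 0.00301343, -0.00026687, -0.00734701]), 'gripper_width': 0.08505666231542809}
scene [[593.3943714869542, 0.0, 327.78776010992397], [0.0, 593.3943714869542, 243.27442702328338], [0.0, 0.0, 1.0]] [[0.7450285150312345, 0.6669420044576334, -0.01099429308268214], [0.5485379656349286, -0.6219731477835274, -0.5587982674394616], [-0.37952419164981777, 0.41028985623128, -0.8292307410041357]] [-0.4030909167684079, -0.23232687907259053, 1.65151438636072]
block_center [ 0.5908 -0.3485  0.0676] 0.92
seat [0.50
[... 787 characters left out ...]
late_face [0.5973 0.0159 0.0381] 0.57
trigger_front [0.5017 0.1263 0.0505] 0.82
trigger_front [0.6001 0.0187 0.037 ] 0.16
handle_back [0.5765 0.1038 0.0352] 0.79
handle_back [0.5805 0.4536 0.0343] 0.72
blank_center [ 0.4427 -0.2749  0.0547] 0.83
clamp [0.5754 0.0997 0.0376] 0.66
wrist [[390.00233193141025, 0.0, 315.3854525340067], [0.0, 390.00233193141025, 243.75376942292317], [0.0, 0.0, 1.0]] [[0.34193252776097555, 0.9397244695028385, 0.0002605313811607484], [0.8904690565405463, -0.3240987783781497, 0.31941327648922585], [0.30024490970336426, -0.10898579389719483, -0.9476154763013419]] [-0.5501220221657694, -0.04145904380362522, 0.38146872120274117]
trigger_front [0.253  0.2859 0.0097] 0.18
```

View pics/scene0.png

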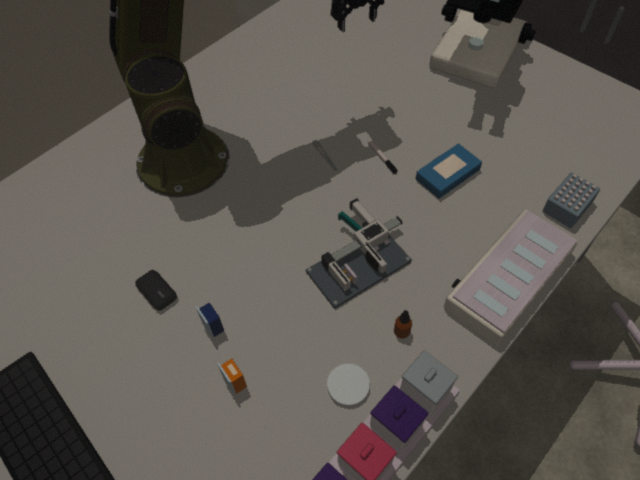

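View pics/side0.png

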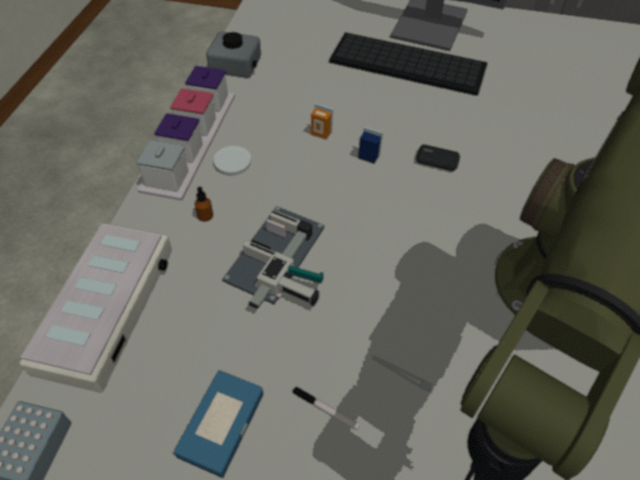

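```bash
python3 - <<'E'
import cv2,numpy as np
a=cv2.imread("pics/scene0.png")[180:320,280:440]; b=cv2.imread("pics/side0.png")[190:330,205:365]
r=lambda x:cv2.resize(x,None,fx=2.5*2/2,fy=2.5,interpolation=cv2.INTER_CUBIC)
cv2.imwrite("pics/z0.png",np.clip(np.hstack([r(a),r(b)])*1.5,0,255).astype(np.uint8))
E
cat > h.py <<'E'
from station import *
import numpy as np,cv2
from scipy.spatial.transform import Rotation as R
def down(yaw):  # tool z down, tool y axis at angle yaw (from world x) 
    y=np.array([np.cos(yaw),np.sin(yaw),0]); z=np.array([0,0,-1.]); x=np.cross(y,z)
    return R.from_matrix(np.c_[x,y,z]).as_rotvec()
def snap(n,f,names=()):
    c=camera(n); cv2.imwrite(f"pics/{f}.png",c["img"][:,:,::-1])
    np.savez(f"pics/{f}.npz",K=c["camera_matrix"],R=c["R"],t=c["t"])
    for t in names:
        for d in spot_in(n,t)[:2]: print(t,(c["R"].T@(np.array(d["position"])-c["t"])).round(4),round(d["confidence"],2))
    return c
def proj(f,X):
    c=np.load(f"pics/{f}.npz"); p=(c["K"]@(c["R"]@np.array(X).T+c["t"][:,None])); return (p[:2]/p[2]).T
def unproj(f,uv,z):
    c=np.load(f"pics/{f}.npz"); d=c["R"].T@np.linalg.inv(c["K"])@np.array([*uv,1.]); o=-c["R"].T@c["t"]
    return o+d*(z-o[2])/d[2]
E
python3 - <<'E'
from h import *
print(down(0),down(np.pi/2), observe()["time_s"])
m=R.from_rotvec(observe()["ee_rot"]).as_matrix(); print(m.round(2))
c=camera("wrist"); print("cam pos rel tcp in tool:",m.T@(-c["R"].T@c["t"]-observe()["tcp_pos"]), (c["R"]@m).round(2))
for y in np.arange(-180,180,45):
    print(y,solve_ik([0.5,0.08,0.25],down(np.radians(y))),solve_ik([0.5,-0.35,0.25],down(np.radians(y))))
E
```

```text
[2.22144147 2.22144147 0.        ] [9.61835347e-17 3.14159265e+00 0.00000000e+00] 1.2
[[-0.94  0.34 -0.  ]
 [ 0.34  0.94 -0.  ]
 [ 0.   -0.   -1.  ]]
cam pos rel tcp in tool: [ 8.24711776e-02  3.80632574e-05 -1.43562994e-01] [[-0.    1.   -0.  ]
 [-0.95 -0.   -0.32]
 [-0.32  0.    0.95]]
-180 None [-0.67072974  0.42352275  1.31060192  0.          1.40746799  2.47086291]
-135 [ 8.63115212e-02  1.87530511e-01  1.61636286e+00 -8.88178420e-16
  1.33769929e+00  2.44250601e+00] [-6.70729741e-01  4.23522745e-01  1.31060192e+00 -8.88178420e-16
  1.40746799e+00  1.68546475e+00]
-90 [ 8.63115212e-02  1.87530511e-01  1.61636286e+00 -4.44089210e-16
  1.33769929e+00  1.65710785e+00] [-6.70729741e-01  4.23522745e-01  1.31060192e+00 -4.44089210e-16
  1.40746799e+00  9.00066586e-01]
-45 [ 8.63115212e-02  1.87530511e-01  1.61636286e+00 -4.44089210e-16
  1.33769929e+00  8.71709685e-01] [-6.70729741e-01  4.23522745e-01  1.31060192e+00 -4.44089210e-16
  1.40746799e+00  1.14668422e-01]
0 [ 8.63115212e-02  1.87530511e-01  1.61636286e+00 -4.44089210e-16
  1.33769929e+00  8.63115212e-02] [-6.70729741e-01  4.23522745e-01  1.31060192e+00 -4.44089210e-16
  1.40746799e+00 -6.70729741e-01]
45 [ 8.63115212e-02  1.87530511e-01  1.61636286e+00 -4.44089210e-16
  1.33769929e+00 -6.99086642e-01] [-0.67072974  0.42352275  1.31060192  0.          1.40746799 -1.4561279 ]
90 [ 8.63115212e-02  1.87530511e-01  1.61636286e+00 -4.44089210e-16
  1.33769929e+00 -1.48448481e+00] [-0.67072974  0.42352275  1.31060192  0.          1.40746799 -2.24152607]
135 [ 8.63115212e-02  1.87530511e-01  1.61636286e+00 -4.44089210e-16
  1.33769929e+00 -2.26988297e+00] None
```

View pics/z0.png

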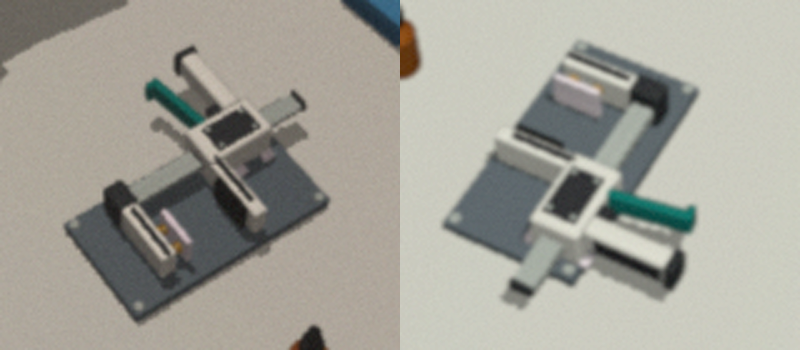

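```bash
python3 - <<'E'
from h import *
reach([0.50,0.07,0.27],down(np.pi/2))
c=snap("wrist","w1",["seat","plate_face","trigger_front","handle_back","clamp"]); print(observe()["time_s"])
E
```

```text
seat [0.5721 0.0782 0.0333] 0.73
plate_face [0.5937 0.0146 0.0464] 0.56
trigger_front [0.5014 0.122  0.0543] 0.61
handle_back [0.5654 0.0721 0.034 ] 0.79
clamp [0.5702 0.0717 0.0344] 0.85
3.525
```

View pics/w1.png

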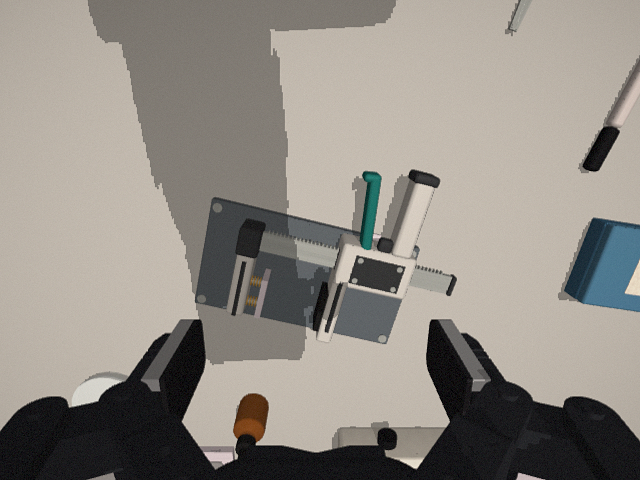

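```bash
python3 - <<'E'
import cv2,numpy as np
a=cv2.imread("pics/w1.png")[160:350,185:465]
a=cv2.resize(a,None,fx=2.85,fy=2.85,interpolation=cv2.INTER_CUBIC)
cv2.imwrite("pics/w1z.png",np.clip(a*1.4,0,255).astype(np.uint8)[:600,:800])
E
```

```text
(no output)
```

View pics/w1z.png

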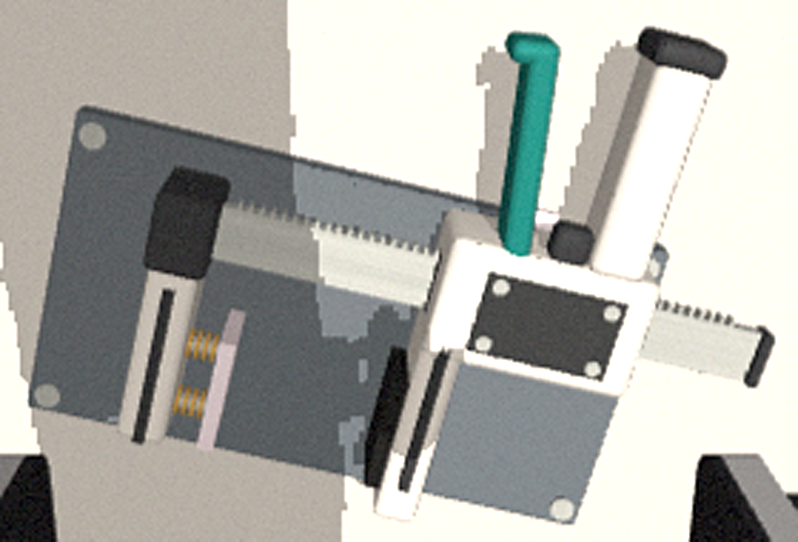

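```bash
python3 - <<'E'
from h import *
move_straight([0.50,-0.03,0.25],speed=0.2)
c=snap("wrist","w2",["seat","trigger_front"])
reach([0.50,-0.33,0.30],down(np.pi/2-0.25))
c=snap("wrist","w3",["block_center","blank_center"]); print(observe()["time_s"])
for f in("w2","w3"):
    a=cv2.imread(f"pics/{f}.png")
    cv2.imwrite(f"pics/{f}b.png",np.clip(a*1.4,0,255).astype(np.uint8))
E
```

```text
seat [0.5608 0.0732 0.0369] 0.83
trigger_front [0.505  0.1203 0.0522] 0.6
trigger_front [0.5651 0.0726 0.0396] 0.3
block_center [ 0.5677 -0.3489  0.0706] 0.98
blank_center [ 0.4479 -0.2877  0.0679] 0.83
5.65
```

View pics/w2b.png

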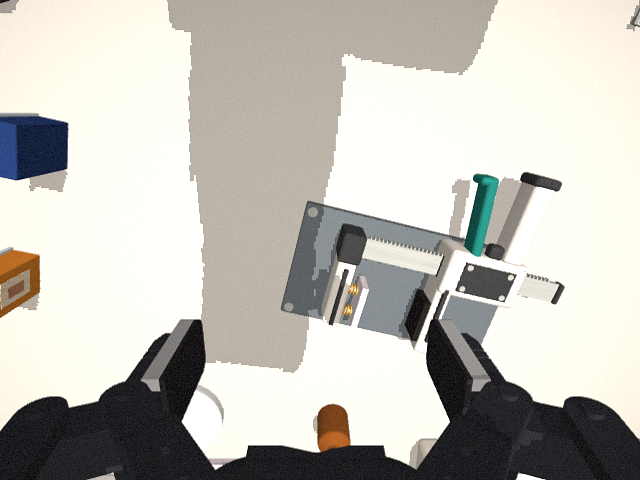

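View pics/w3b.png

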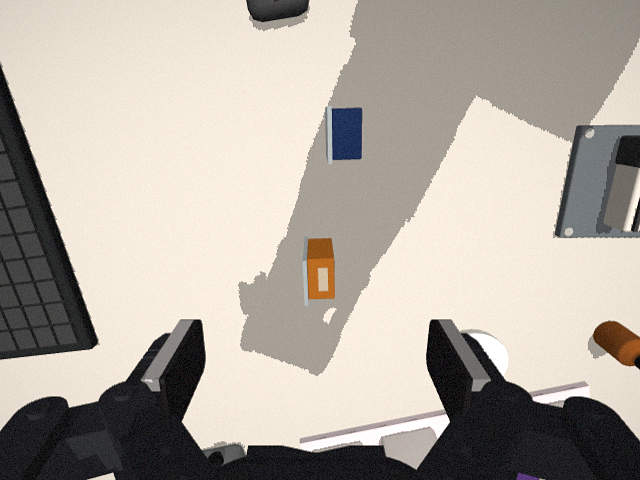

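```bash
python3 - <<'E'
import cv2,numpy as np
a=cv2.imread("pics/w3.png")[225:315,285:360]
a=cv2.resize(a,None,fx=6,fy=6,interpolation=cv2.INTER_CUBIC)
b=cv2.imread("pics/w2.png")[165:355,275:570]
b=cv2.resize(b,None,fx=2.7,fy=2.7,interpolation=cv2.INTER_CUBIC)
cv2.imwrite("pics/w3z.png",np.clip(a*1.3,0,255).astype(np.uint8))
cv2.imwrite("pics/w2z.png",np.clip(b*1.3,0,255).astype(np.uint8))
E
```

```text
(no output)
```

View pics/w3z.png

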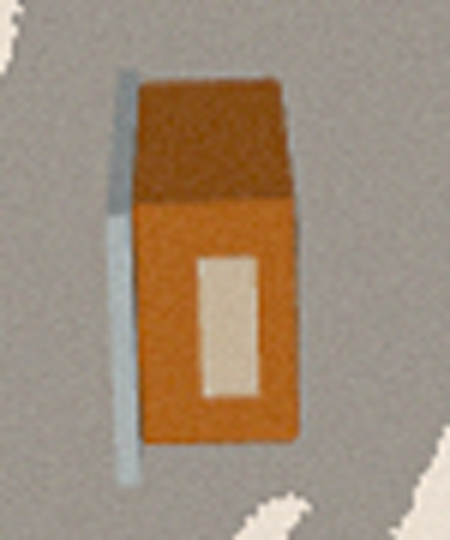

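View pics/w2z.png

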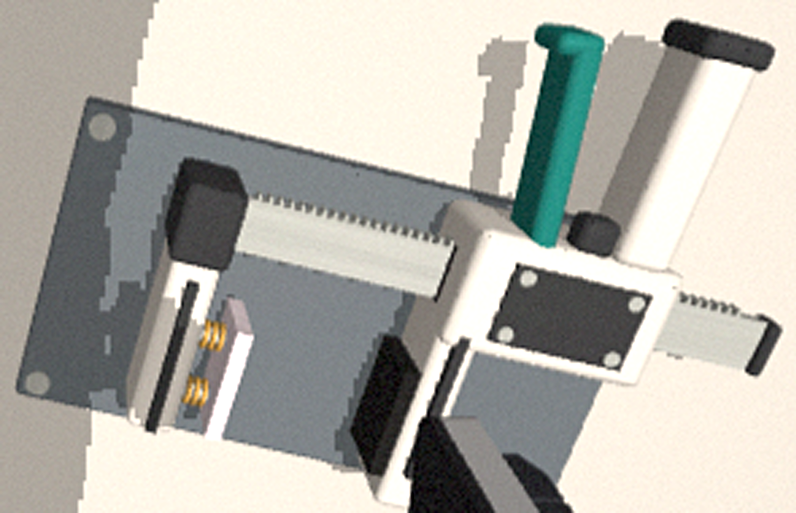

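```bash
cat > fit.py <<'E'
from h import *
from scipy.optimize import least_squares
z3=lambda u,v:(u/6+285-.5*0,v/6+225)
z1=lambda u,v:(u/2.85+185,v/2.85+160)
z2=lambda u,v:(u/2.7+275,v/2.7+165)
pts=[unproj("w3",z3(*p),.070) for p in[(133,203),(295,198),(299,440),(143,443)]]
sl=[unproj("w3",z3(*p),.080) for p in[(108,213),(131,213),(118,487),(140,487)]]
for p in pts+sl: print(p.round(4))
P=np.array(pts)[:,:2];d=lambda a,b:np.linalg.norm(a-b)
print("resin size",d(P[0],P[1]),d(P[0],P[3]),d(P[1],P[2]))
S=np.array(sl)[:,:2]
for a,b in((P[0],P[3]),(P[1],P[2]),(S[0],S[2]),(S[1],S[3])): v=b-a; print("yaw x",np.degrees(np.arctan2(v[1],v[0])))
def W(p,X):
    c,s=np.cos(p[2]),np.sin(p[2]); return np.array([p[0]+c*X[0]-s*X[1],p[1]+s*X[0]+c*X[1],X[2]])
def lineres(f,uv,p,x,z):
    q=unproj(f,uv,z)[:2]-p[:2]; c,s=np.cos(p[2]),np.sin(p[2]); return (c*q[0]+s*q[1]-x)
def ptres(f,uv,p,X):
    return (proj(f,[W(p,X)])[0]-np.array(uv))*0.001
def res(p):
    r=[]
    for f,l in(("w1",[z1(215,262),z1(425,303)]),("w2",[z2(243,253),z2(436,297)])):
        r+=[lineres(f,u,p,-.048,.037) for u in l]
    for f,l in(("w1",[z1(95,107),z1(490,203)]),("w2",[z2(92,98),z2(505,192)])):
        r+=[lineres(f,u,p,-.083,.012) for u in l]
    r+=list(ptres("w2",z2(388,335),p,[-.022,0,p[4]]))+list(ptres("w2",z2(420,352),p,[-.022,0,p[3]]))
    r+=list(ptres("w2",z2(378,477),p,[.022,0,p[3]]))+list(ptres("w2",z2(350,455),p,[.022,0,p[4]]))
    r+=list(ptres("w1",z1(390,348),p,[-.022,0,p[3]]))
    r+=list(ptres("w1",z1(367,486),p,[.022,0,p[3]]))
    return np.array(r)
s=least_squares(res,[.58,.08,-.2,.05,.02],loss="soft_l1",f_scale=.002)
print(s.x,np.degrees(s.x[2]));print((res(s.x)*1000).round(1))
np.save("clamp.npy",s.x[:3])
p=s.x
def inv(q): q=q[:2]-p[:2];c,s_=np.cos(p[2]),np.sin(p[2]); return np.array([c*q[0]+s_*q[1],-s_*q[0]+c*q[1]])
# trigger: top z=.053, handle top .055
for n,f,u,z in(("trig front root w1","w1",z1(500,248),.053),("trig toe w1","w1",z1(520,75),.053),("toe tip","w1",z1(507,45),.053),
  ("w2 root","w2",z2(514,228),.053),("w2 frontnear toe","w2",z2(545,60),.053),("w2 toe","w2",z2(536,35),.053),("handle back far w1","w1",z1(712,85),.05),("handle back near w1","w1",z1(645,272),.05),("w2 handle","w2",z2(752,75),.05),("w2","w2",z2(665,268),.05),
  ("plate face top w1","w1",z1(244,312),.045),("","w1",z1(210,447),.045),("plate w2","w2",z2(252,335),.045),("","w2",z2(222,437),.045)):
    print(n,inv(unproj(f,u,z)).round(4))
E
python3 fit.py
```

```text
[ 0.5563 -0.3514  0.07  ]
[ 0.5622 -0.3244  0.07  ]
[ 0.6068 -0.3343  0.07  ]
[ 0.6006 -0.3612  0.07  ]
[ 0.5533 -0.3548  0.08  ]
[ 0.5543 -0.3511  0.08  ]
[ 0.6029 -0.3661  0.08  ]
[ 0.6038 -0.3624  0.08  ]
resin size 0.027646474664341922 0.04540042833686387 0.04572451611879051
yaw x -12.401290491285351
yaw x -12.481148642813036
yaw x -12.876280307620965
yaw x -12.891753851471139
[ 0.61399781  0.07382178 -0.23347185  0.05232489  0.02598106] -13.376951639416335
[ 2.7  0.6  1.7  2.  -1.9  0.  -0.9 -1.7  1.   1.1 -3.9  6.5 -2.3 -1.6
  2.2 -7.   1.4 11.2 -0.4 -0.5]
trig front root w1 [-0.0792  0.0234]
trig toe w1 [-0.1383  0.0138]
toe tip [-0.1467  0.007 ]
w2 root [-0.082   0.0174]
w2 frontnear toe [-0.1391  0.0069]
w2 toe [-0.1461  0.0011]
handle back far w1 [-0.1493  0.0768]
handle back near w1 [-0.0814  0.0756]
w2 handle [-0.15    0.0765]
w2 [-0.0794  0.0756]
plate face top w1 [-0.0321 -0.0576]
 [ 0.0242 -0.0593]
plate w2 [-0.019  -0.0571]
 [ 0.0243 -0.0565]
```

```bash
python3 - <<'E'
import cv2,numpy as np
a=cv2.imread("pics/w1.png")[270:350,300:370]
b=cv2.imread("pics/w2.png")[265:355,395:465]
f=lambda a:np.clip(255*(cv2.resize(a[:80],None,fx=5.7,fy=5.7,interpolation=cv2.INTER_NEAREST)/255.)**.5,0,255).astype(np.uint8)
cv2.imwrite("pics/pad.png",np.hstack([f(a),f(b)]))
E
```

```text
(no output)
```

View pics/pad.png

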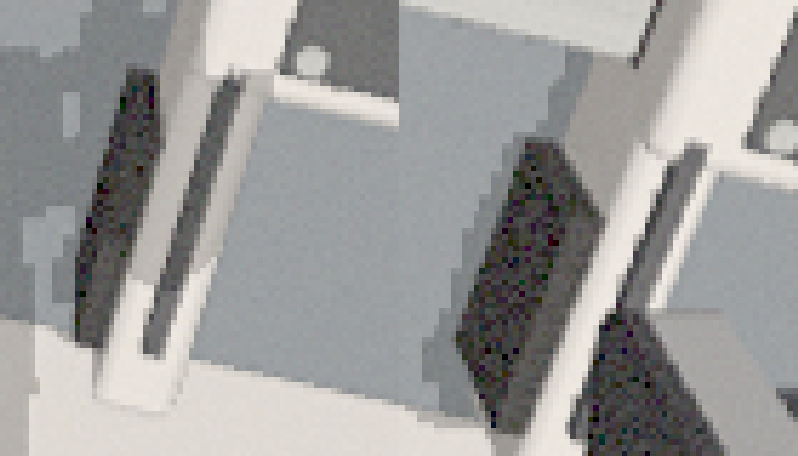

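```bash
python3 - <<'E'
s=open("fit.py").read()
i=s.index('    r+=list(ptres("w2",z2(388'); j=s.index('    return np.array(r)')
s=s[:i]+'''    r+=list(ptres("w2",(418.0,289.9),p,[-.022,0,p[4]]))+list(ptres("w2",(425.4,303.9),p,[-.022,0,p[3]]))
    r+=list(ptres("w2",(411.8,340.4),p,[.022,0,p[3]]))+list(ptres("w2",(405.4,323.4),p,[.022,0,p[4]]))
    r+=list(ptres("w1",(322.8,281.9),p,[-.022,0,p[4]]))+list(ptres("w1",(313.7,330.5),p,[.022,0,p[3]]))
'''+s[j:]
open("fit.py","w").write(s)
E
python3 fit.py
```

```text
[ 0.5563 -0.3514  0.07  ]
[ 0.5622 -0.3244  0.07  ]
[ 0.6068 -0.3343  0.07  ]
[ 0.6006 -0.3612  0.07  ]
[ 0.5533 -0.3548  0.08  ]
[ 0.5543 -0.3511  0.08  ]
[ 0.6029 -0.3661  0.08  ]
[ 0.6038 -0.3624  0.08  ]
resin size 0.027646474664341922 0.04540042833686387 0.04572451611879051
yaw x -12.401290491285351
yaw x -12.481148642813036
yaw x -12.876280307620965
yaw x -12.891753851471139
[ 0.61475916  0.07344858 -0.24081536  0.05229859  0.02107049] -13.797703962303183
[ 2.4 -0.3  1.4  1.2 -1.8 -1.  -0.7 -2.7  0.3 -1.1  0.9 -1.3  0.3  0.3
 -0.1  1.3 -0.3 -0.5 -0.9  0.1]
trig front root w1 [-0.0802  0.023 ]
trig toe w1 [-0.1392  0.0129]
toe tip [-0.1476  0.0061]
w2 root [-0.083  0.017]
w2 frontnear toe [-0.14    0.0061]
w2 toe [-0.147   0.0002]
handle back far w1 [-0.1507  0.0759]
handle back near w1 [-0.0828  0.0752]
w2 handle [-0.1514  0.0756]
w2 [-0.0808  0.0752]
plate face top w1 [-0.0325 -0.0577]
 [ 0.0238 -0.0589]
plate w2 [-0.0194 -0.057 ]
 [ 0.0238 -0.0562]
```

```bash
python3 - <<'E'
from h import *
o=down(np.radians(-12.7))
reach([0.5815,-0.3428,0.20],o)
move_straight([0.5815,-0.3428,0.035],speed=0.2,max_force=15)
grasp(); s=observe(); print(s["gripper_width"],s["wrist_force"],s["time_s"])
move_straight([0.5815,-0.3428,0.18],speed=0.2)
s=observe(); print(s["gripper_width"],s["wrist_force"],s["tcp_pos"],s["time_s"])
snap("wrist","w4");snap("scene","s4")
E
```

```text
0.045132130076763186 [-0.98756304  1.09227315  5.74619337] 8.5
0.04504785775569447 [ 0.20713972 -0.07162501 -1.66555937] [ 0.58100282 -0.34249565  0.17831107] 9.375
```

View pics/w4.png

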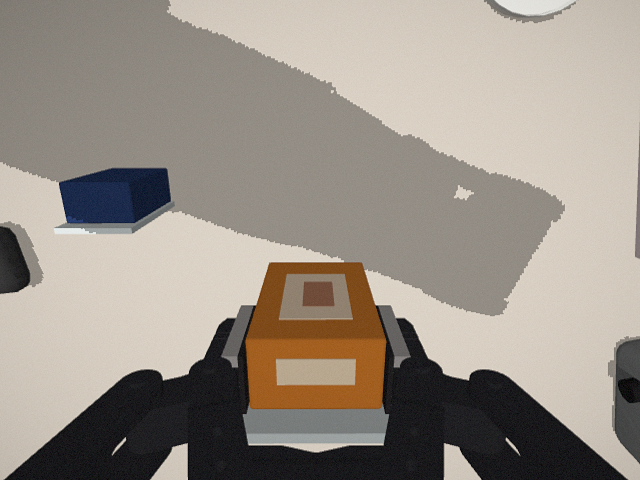

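```bash
python3 - <<'E'
from h import *
s=observe(); m=R.from_rotvec(s["ee_rot"]).as_matrix();t=s["tcp_pos"];print(t)
for uv,dz in(((246,338),.035),((386,338),.035),((249,408),.035),((387,408),.035),((245,444),.045),((387,444),.045)):
    print((m.T@(unproj("w4",uv,t[2]+dz)-t)).round(4))
E
```

```text
[ 0.58101564 -0.34250377  0.17811072]
[ 0.0138 -0.0225 -0.0349]
[ 0.0138  0.0223 -0.035 ]
[-0.0138 -0.0231 -0.035 ]
[-0.0137  0.0242 -0.0351]
[-0.0193 -0.0231 -0.045 ]
[-0.0192  0.0228 -0.0451]
```

```bash
cat >> h.py <<'E'
CL=np.load("clamp.npy") 
def W(x,y,z):
    c,s=np.cos(CL[2]),np.sin(CL[2]); return np.array([CL[0]+c*x-s*y,CL[1]+s*x+c*y,z])
def C(q):
    c,s=np.cos(CL[2]),np.sin(CL[2]); d=np.array(q)-[CL[0],CL[1],0]; return np.array([c*d[0]+s*d[1],-s*d[0]+c*d[1],d[2]])
E
python3 - <<'E'
from h import *
o=down(CL[2])
reach(W(0,-.0175,.20),o)
wait(.2);s=observe(); e=C(s["tcp_pos"]);print(e,s["time_s"])
move_straight(W(0,-.0175,.075),speed=0.2); wait(.2)
print(C(observe()["tcp_pos"]))
snap("wrist","w5");snap("side","d5");snap("scene","s5")
for n,b in(("d5",(190,330,205,365)),("s5",(180,320,280,440))):
    a=cv2.imread(f"pics/{n}.png")[b[0]:b[1],b[2]:b[3]]
    cv2.imwrite(f"pics/{n}z.png",np.clip(cv2.resize(a,None,fx=4,fy=4,interpolation=2)*1.3,0,255).astype(np.uint8))
E
```

```text
[ 0.00032174 -0.01828503  0.19986395] 11.1583
[ 0.00053747 -0.01736164  0.07630341]
```

View pics/w5.png

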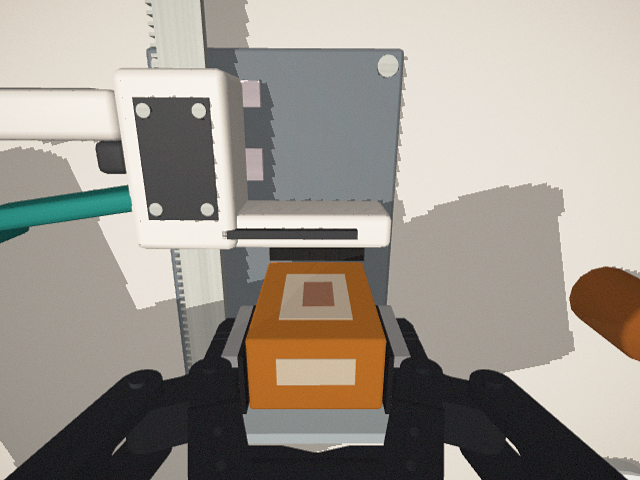

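View pics/d5z.png

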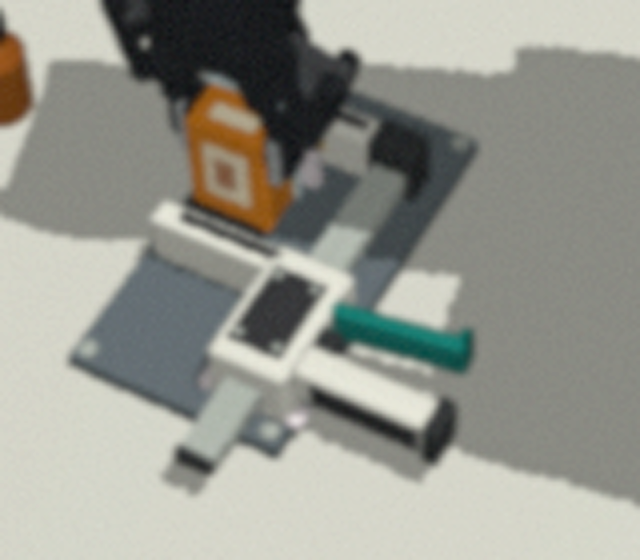

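View pics/s5z.png

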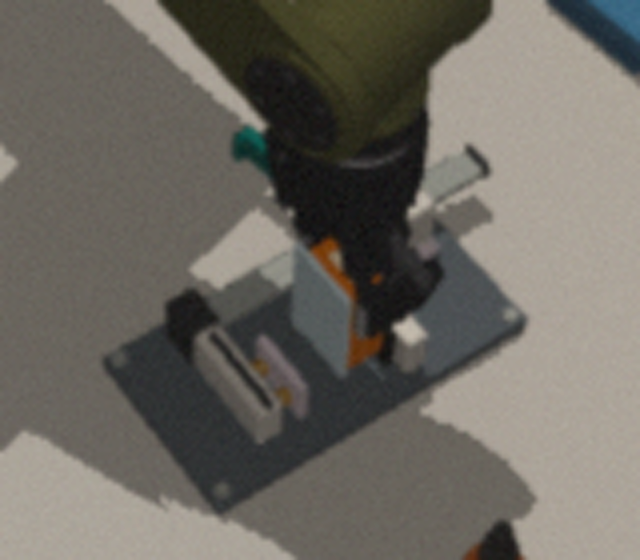

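```bash
python3 - <<'E'
from h import *
for uv,z in(((316,263),.0413),((270,248),.0523),((365,248),.0523),((267,263),.0413),((364,263),.0413)): print(C(unproj("w5",uv,z)).round(4))
o=down(CL[2])
print(move_straight(W(0,-.0175,.042),speed=0.04,max_force=6))
s=observe();print(C(s["tcp_pos"]),s["wrist_force"],s["time_s"])
E
```

```text
[ 0.0006 -0.0052  0.0413]
[-0.0203  0.0065  0.0523]
[0.0229 0.0064 0.0523]
[-0.0234 -0.0052  0.0413]
[ 0.0242 -0.0052  0.0413]
True
[-0.00021924 -0.01751981  0.0477017 ] [-0.2694114   0.11475311  3.24154609] 12.9333
```

```bash
python3 - <<'E'
from h import *
p=observe()["tcp_pos"]
ungrasp(); s=observe();print(s["wrist_force"],s["gripper_width"],s["time_s"])
move_straight(W(0,-.0175,.20),speed=0.2)
print(observe()["time_s"])
c=snap("wrist","w6",["block_center","plate_face"])
E
```

```text
[ 0.33546688 -0.13479854 -0.69290502] 0.08549813156703322 13.4167
14.325
block_center [0.6096 0.0556 0.0814] 0.73
plate_face [0.5984 0.0189 0.0542] 0.72
```

View pics/w6.png

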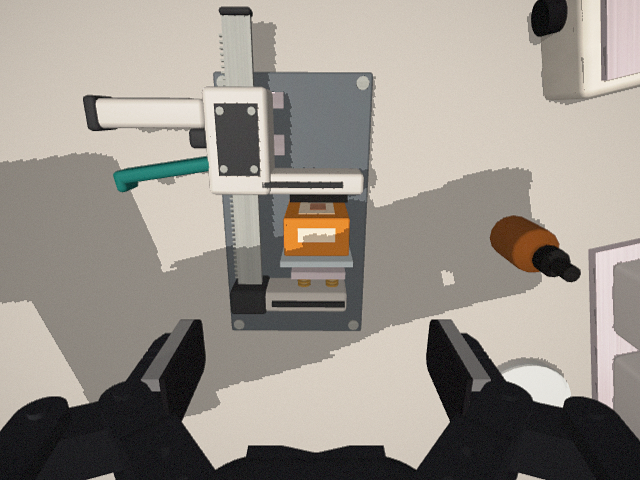

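```bash
python3 - <<'E'
from h import *
for n,uv,z in(("trig top front",(207,172),.053),("",(130,188),.053),("bot",(130,188),.029),("resin L",(285,219),.082),("",(349,219),.082),("",(350,255),.082),("slide top back",(281,266),.092),("",(353,266),.092),("pad",(290,202),.0523),("",(347,202),.0523),("plate front",(345,268),.05),("plate back",(345,279),.05),("root +y top",(231,284),.054),("",(268,286),.054),("jaw +y top",(300,290),.054)):
    print(n,C(unproj("w6",uv,z)).round(4))
o=down(CL[2])
grasp()
reach(W(-.114,-.014,.12),o)
move_straight(W(-.114,-.014,.035),speed=0.15,max_force=12)
wait(.2)
s=observe();print(C(s["tcp_pos"]),s["wrist_force"],s["time_s"],s["gripper_width"])
snap("wrist","w7");snap("side","d7");snap("scene","s7")
E
```

```text
trig top front [-0.0812  0.0229  0.053 ]
 [-0.1399  0.011   0.053 ]
bot [-0.1515  0.0065  0.029 ]
resin L [-0.0221 -0.0051  0.082 ]
 [ 0.022  -0.0051  0.082 ]
 [ 0.0234 -0.0315  0.082 ]
slide top back [-0.0249 -0.036   0.092 ]
 [ 0.0248 -0.0359  0.092 ]
pad [-0.0205  0.0002  0.0523]
 [0.0226 0.0002 0.0523]
plate front [ 0.0226 -0.0546  0.05  ]
plate back [ 0.0228 -0.0642  0.05  ]
root +y top [-0.0695 -0.067   0.054 ]
 [-0.0397 -0.0687  0.054 ]
jaw +y top [-0.0138 -0.0722  0.054 ]
[-0.11351552 -0.01384667  0.03589842] [ 0.12663071  0.05132578 -0.80185689] 16.775 -8.21685785489782e-05
```

View pics/w7.png

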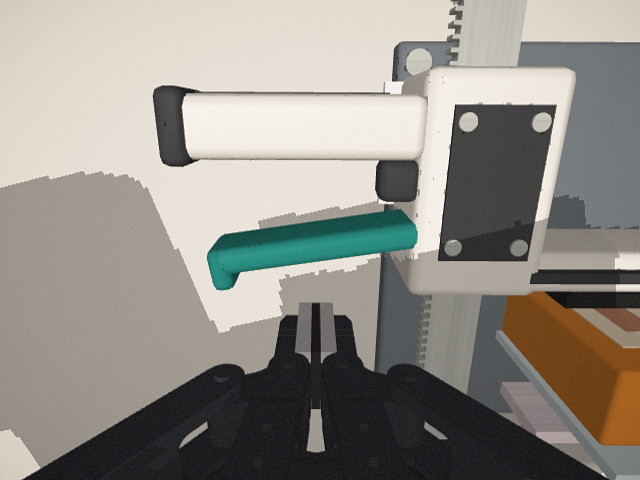

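View pics/d7.png

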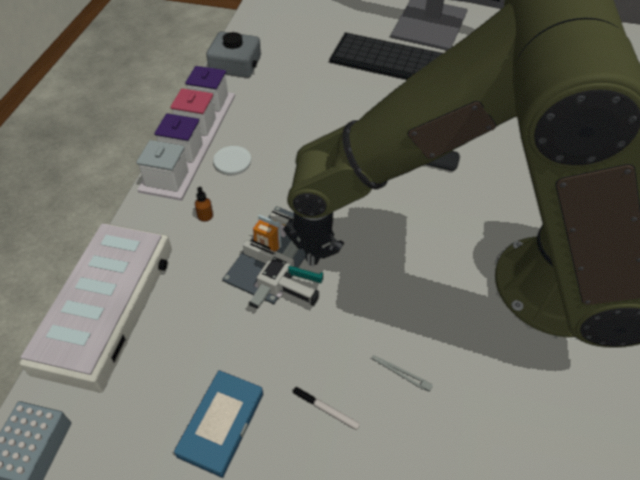

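```bash
cat >> h.py <<'E'
ys=lambda: np.array([-np.sin(CL[2]),np.cos(CL[2])])
def F(n=1):
    s=observe(); return -(s["wrist_force"][:2]@ys())
XT,ZT=-.114,.035
def go(y,sp=.05,mf=22): 
    r=move_straight(W(XT,y,ZT),speed=sp,max_force=mf); return r
E
python3 - <<'E'
from h import *
go(.002,.1)
for y in np.arange(.005,.0305,.003):
    r=go(y,.04); wait(.05); s=observe(); print(round(y,4),C(s["tcp_pos"]).round(4),round(F(),2),r)
    if r: break
snap("wrist","w8"); print(observe()["time_s"])
E
```

```text
0.005 [-0.114   0.0049  0.035 ] 0.11 False
0.008 [-0.1142  0.0078  0.0349] 3.57 False
0.011 [-0.1143  0.0108  0.0348] 4.92 False
0.014 [-0.1144  0.0136  0.0348] 5.59 False
0.017 [-0.1145  0.0167  0.0348] 4.83 False
0.02 [-0.1145  0.0196  0.0348] 6.56 False
0.023 [-0.1146  0.0226  0.0347] 5.49 False
0.026 [-0.1145  0.0254  0.0347] 8.06 False
0.029 [-0.1145  0.0279  0.0347] 13.12 False
19.9833
```

View pics/w8.png

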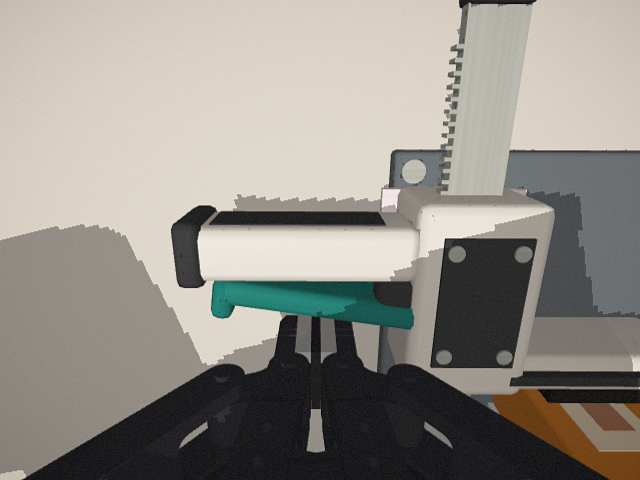

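```bash
python3 - <<'E'
from h import *
go(-.014,.12,None); wait(.15); print(F())
snap("wrist","w9"); print(observe()["time_s"])
E
```

```text
0.930788327146818
20.6917
```

View pics/w9.png

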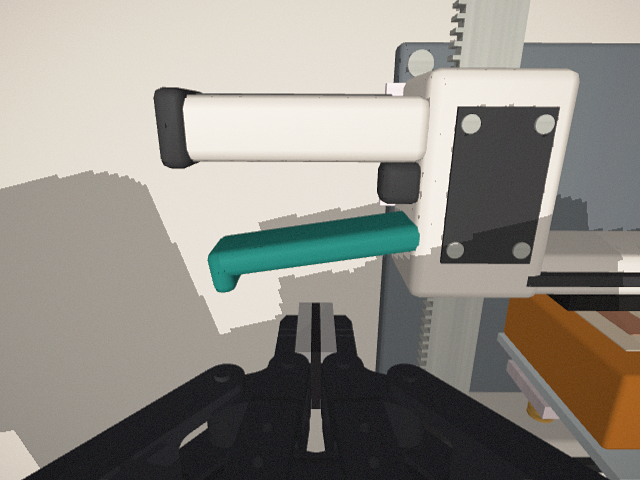

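```bash
python3 - <<'E'
from h import *
a=cv2.imread("pics/w7.png")[280:480,480:640];b=cv2.imread("pics/w9.png")[280:480,480:640]
cv2.imwrite("pics/c.png",np.clip(cv2.resize(np.hstack([a,b]),None,fx=2.5,fy=2.5,interpolation=2)*1.3,0,255).astype(np.uint8))
E
```

```text
(no output)
```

View pics/c.png

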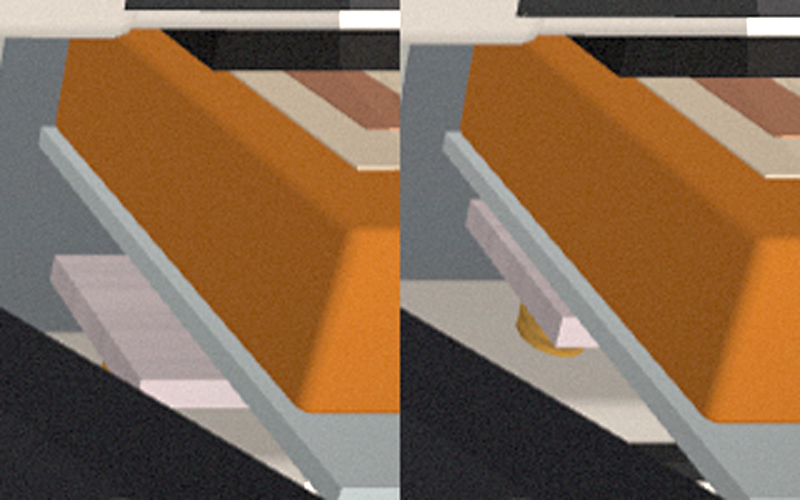

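```bash
python3 - <<'E'
from h import *
for z in(.018,.022,.026): print(z,C(unproj("w7",(502.8,382),z)).round(4),C(unproj("w9",(509.2,360),z)).round(4))
for z in(.05,.054,.058): print(z,C(unproj("w7",(537.2,432),z)).round(4),C(unproj("w9",(550,406.8),z)).round(4))
# slide foot -x corner outer (back face y)
print(C(unproj("w7",(480+40/2.5,280+133/2.5),.012)).round(4),C(unproj("w9",(480+44/2.5,280+137/2.5),.012)).round(4))
E
```

```text
0.018 [-0.0207 -0.0584  0.018 ] [-0.0206 -0.0444  0.018 ]
0.022 [-0.023  -0.0553  0.022 ] [-0.0229 -0.0416  0.022 ]
0.026 [-0.0253 -0.0522  0.026 ] [-0.0252 -0.0388  0.026 ]
0.05 [-0.0209 -0.0584  0.05  ] [-0.0192 -0.0441  0.05  ]
0.054 [-0.0238 -0.0545  0.054 ] [-0.0221 -0.0406  0.054 ]
0.058 [-0.0266 -0.0506  0.058 ] [-0.0251 -0.037   0.058 ]
[-0.0249 -0.0344  0.012 ] [-0.025  -0.0342  0.012 ]
```

```bash
python3 - <<'E'
from h import *
go(.003,.12)
for y in np.arange(.006,.0265,.002):
    r=go(y,.04,15); wait(.05); f=[]
    for _ in range(3): f.append(F()); wait(.02)
    print(round(y,4),C(observe()["tcp_pos"])[1].round(4),round(np.mean(f),2),r)
    if r or np.mean(f)>12: break
snap("wrist","w10")
go(-.014,.12,None); wait(.15)
snap("wrist","w11"); print(observe()["time_s"])
a=cv2.imread("pics/w10.png")[280:480,480:640];b=cv2.imread("pics/w11.png")[280:480,480:640]
cv2.imwrite("pics/c2.png",np.clip(cv2.resize(np.hstack([a,b]),None,fx=2.5,fy=2.5,interpolation=2)*1.3,0,255).astype(np.uint8))
E
```

```text
0.006 0.0058 0.32 False
0.008 0.0079 2.81 False
0.01 0.0099 4.23 False
0.012 0.0117 5.68 False
0.014 0.0136 6.85 False
0.016 0.0158 5.36 False
0.018 0.0177 5.98 False
0.02 0.0195 7.54 False
0.022 0.0216 6.75 False
0.024 0.0235 7.59 False
0.026 0.0254 9.26 False
25.5667
```

View pics/c2.png

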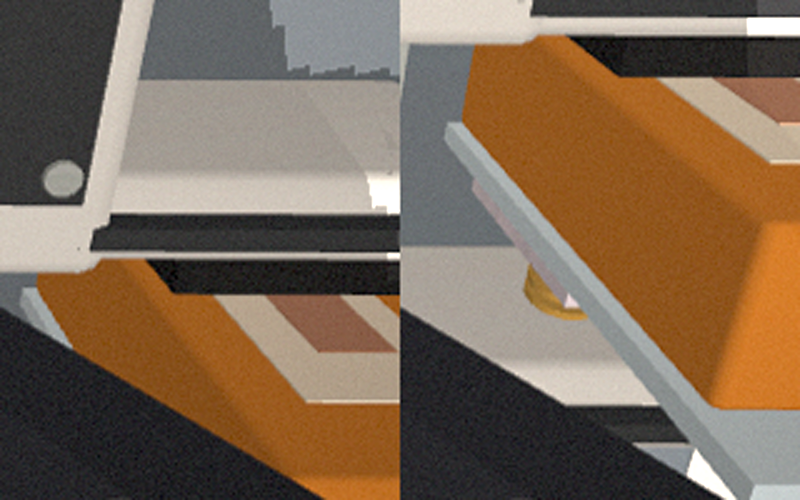

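```bash
python3 - <<'E'
from h import *
print(C(unproj("w9",(480+44/2.5,280+137/2.5),.012)).round(4),C(unproj("w11",(498.4,330),.012)).round(4),C(unproj("w11",(480+75/2.5,280+182/2.5),.0205)).round(4))
for f,v in(("w7",280+332/2.5),("w9",280+280/2.5),("w11",280+247/2.5)): print([C(unproj(f,(495,v),z)).round(4)[1] for z in(.015,.02,.03,.054)])
E
```

```text
[-0.025  -0.0342  0.012 ] [-0.025  -0.0315  0.012 ] [-0.0222 -0.0387  0.0205]
[np.float64(-0.08), np.float64(-0.0755), np.float64(-0.0665), np.float64(-0.0449)]
[np.float64(-0.0656), np.float64(-0.0615), np.float64(-0.0532), np.float64(-0.0335)]
[np.float64(-0.0576), np.float64(-0.0537), np.float64(-0.046), np.float64(-0.0275)]
```

```bash
python3 - <<'E'
from h import *
go(.004,.12)
for y in list(np.arange(.007,.0155,.002))+list(np.arange(.016,.0261,.001)):
    r=go(y,.04,14); wait(.04); f=[]
    for _ in range(3): f.append(F()); wait(.02)
    print(round(y,4),C(observe()["tcp_pos"])[1].round(4),round(np.mean(f),2),r)
    if r or np.mean(f)>13: break
snap("wrist","w12");snap("side","d12");snap("scene","s12");print(observe()["time_s"])
from h import *
a=cv2.imread("pics/d12.png")[190:290,225:325];b=cv2.imread("pics/s12.png")[200:300,300:400]
cv2.imwrite("pics/c3.png",np.clip(cv2.resize(np.hstack([a,b]),None,fx=4,fy=4,interpolation=2)*1.4,0,255).astype(np.uint8))
E
```

```text
0.007 0.0068 0.59 False
0.009 0.0088 2.99 False
0.011 0.0108 4.85 False
0.013 0.0127 5.83 False
0.015 0.0147 6.45 False
0.016 0.0157 6.21 False
0.017 0.0167 5.94 False
0.018 0.0176 6.9 False
0.019 0.0184 8.99 False
0.02 0.0192 10.94 False
0.021 0.0201 11.23 False
0.022 0.021 12.56 False
0.023 0.022 11.86 False
0.024 0.023 12.28 False
0.025 0.0239 13.72 False
31.1417
```

View pics/w12.png

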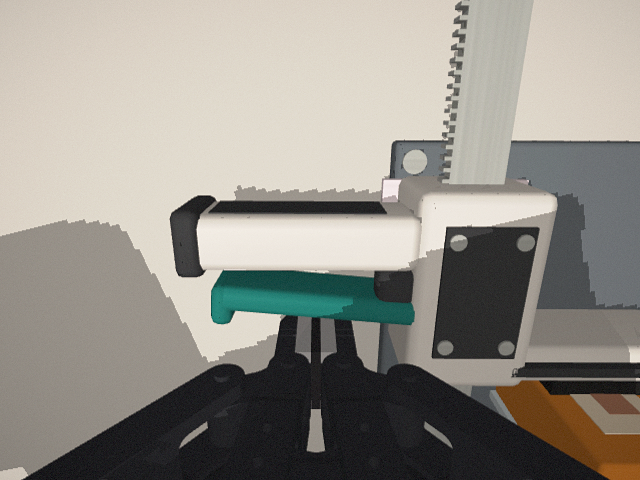

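View pics/c3.png

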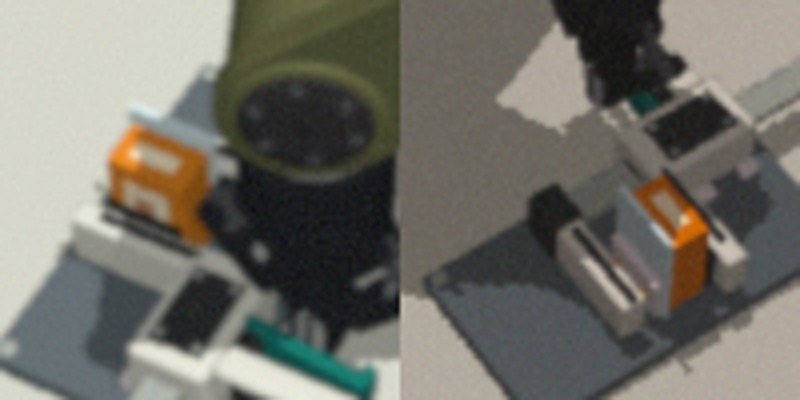

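```bash
python3 - <<'E'
from h import *
im=[]
for k in range(8): im.append(camera("scene")["img"].astype(float))
c=snap("scene","s13"); a=np.mean(im,0)[:,:,::-1]; np.save("pics/s13.npy",a)
q=lambda I,x,y,w=40,h=54:np.clip(cv2.resize(I[y:y+h,x:x+w],None,fx=10,fy=10,interpolation=cv2.INTER_CUBIC)*1.5,0,255)
I4=cv2.imread("pics/s4.png").astype(float)
cv2.imwrite("pics/c4.png",np.hstack([q(I4,322,248),q(a,328,242)]).astype(np.uint8))
P=np.array([W(x,y,z) for x,y,z in((0,-.032,.052),(0,-.042,.052),(.022,-.032,.052),(-.022,-.032,.052),(0,-.032,.02))])
print(proj("s13",P)); print(F(),observe()["time_s"])
E
```

```text
[[360.50075495 262.53617735]
 [357.0553034  264.59558188]
 [366.06326528 269.09779987]
 [355.01945969 256.07035736]
 [360.03708823 269.63915583]]
12.808006586515596 31.5917
```

View pics/c4.png

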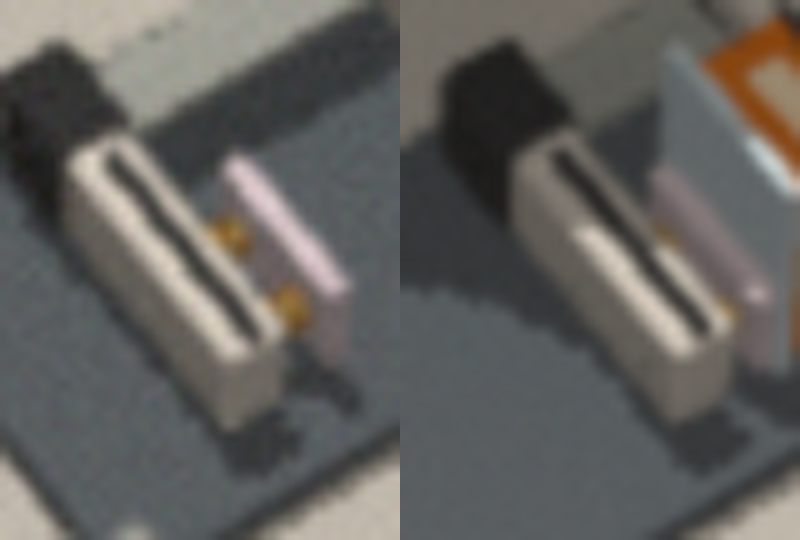

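```bash
python3 - <<'E'
from h import *
c=np.load("pics/s13.npz")
xs=np.arange(-.024,.0245,.0005); yy=np.arange(-.09,-.02,.00025)
def rect(I,z,y0):
    Y,X=np.meshgrid(yy+y0,xs,indexing="ij")
    uv=proj("s13",np.array([W(x,y,z) for x,y in zip(X.ravel(),Y.ravel())])).reshape(*X.shape,2).astype(np.float32)
    return cv2.remap(I.astype(np.float32),uv[...,0],uv[...,1],cv2.INTER_CUBIC)
I0=cv2.imread("pics/scene0.png");I4=cv2.imread("pics/s4.png");A=np.load("pics/s13.npy")
o=[]
for I,y0 in((I4,-.0),(A,+.0)):
    r=rect(I,.052,y0); o.append(cv2.resize(np.clip(r*1.6,0,255).astype(np.uint8),(390,560),interpolation=cv2.INTER_CUBIC))
cv2.imwrite("pics/rect.png",np.hstack(o))
E
```

```text
(no output)
```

View pics/rect.png

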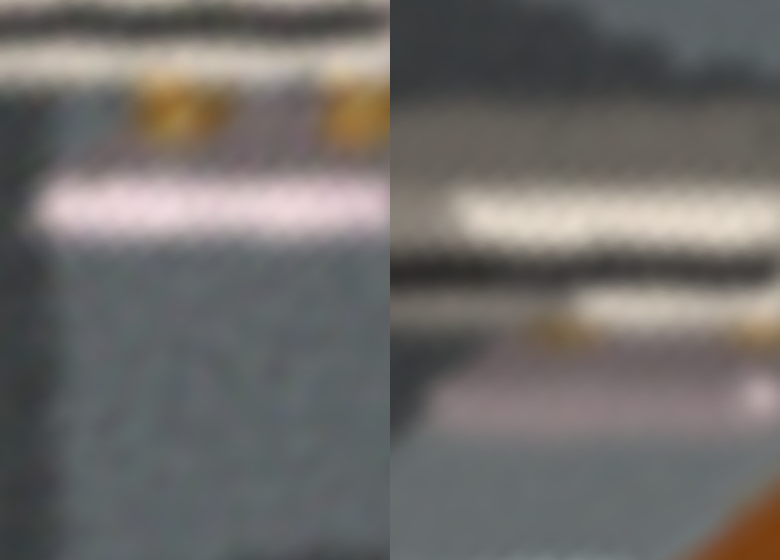

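```bash
cat > prof.py <<'E'
from h import *
from scipy.ndimage import gaussian_filter1d as g
xs=np.arange(-.016,.012,.0005); yy=np.arange(-.10,-.02,.00025)
def prof(I,z=.052):
    Y,X=np.meshgrid(yy,xs,indexing="ij")
    uv=proj("s13",np.array([W(x,y,z) for x,y in zip(X.ravel(),Y.ravel())])).reshape(*X.shape,2).astype(np.float32)
    r=cv2.remap(I.astype(np.float32),uv[...,0],uv[...,1],cv2.INTER_CUBIC)
    return r.mean(2).mean(1)
def ext(p,kind,lo,hi):
    p=g(p,2); m=(yy>=lo)&(yy<=hi); q=p if kind=="p" else np.gradient(p)
    i=np.where(m)[0]; k=i[np.argmin(q[i])] if kind!="p" else i[np.argmin(q[i])]
    a,b,c=q[k-1:k+2]; return yy[k]+.5*(a-c)/(a-2*b+c)*.00025
if __name__=="__main__":
    for n,I,s in(("0",cv2.imread("pics/scene0.png"),0),("4",cv2.imread("pics/s4.png"),0),("7",cv2.imread("pics/s7.png"),0),("12",cv2.imread("pics/s12.png"),.031),("13",np.load("pics/s13.npy"),.031)):
        p=prof(I)
        slot=ext(p,"p",-.092+s,-.084+s); jf=ext(p,"g",-.084+s,-.077+s) 
        pf=ext(p,"g",-.064,-.055) if not s else ext(p,"g",-.04,-.03)
        print(n,"slot",slot.round(4),"jaw front",jf.round(4),"plate front",pf.round(4),"slot-plate",(pf-slot).round(4),"jf-plate",(pf-jf).round(4))
        if n in("4","13"):
            print(g(p,2)[::4].round(0).astype(int).tolist())
E
python3 prof.py
```

```text
0 slot -0.0872 jaw front -0.08 plate front -0.061 slot-plate 0.0262 jf-plate 0.0189
4 slot -0.0872 jaw front -0.0799 plate front -0.061 slot-plate 0.0263 jf-plate 0.019
[64, 69, 79, 94, 109, 122, 131, 133, 126, 111, 89, 66, 50, 46, 56, 75, 97, 112, 116, 109, 94, 79, 68, 63, 62, 62, 64, 65, 65, 66, 69, 78, 92, 109, 124, 134, 136, 131, 119, 103, 87, 74, 66, 63, 62, 62, 62, 62, 62, 62, 62, 62, 62, 61, 61, 61, 61, 61, 61, 61, 61, 62, 61, 61, 61, 61, 62, 62, 62, 61, 62, 62, 62, 61, 61, 61, 61, 61, 61, 60]
7 slot -0.0869 jaw front -0.0799 plate front -0.061 slot-plate 0.0259 jf-plate 0.0189
12 slot -0.0562 jaw front -0.0495 plate front -0.0358 slot-plate 0.0204 jf-plate 0.0136
13 slot -0.0562 jaw front -0.0495 plate front -0.0356 slot-plate 0.0206 jf-plate 0.0139
[62, 61, 61, 60, 59, 59, 58, 57, 56, 54, 52, 50, 48, 46, 45, 43, 41, 39, 38, 38, 39, 41, 45, 50, 54, 58, 60, 61, 62, 62, 62, 64, 71, 82, 97, 112, 123, 129, 127, 117, 100, 78, 57, 43, 40, 48, 64, 79, 88, 89, 82, 73, 65, 61, 60, 61, 64, 68, 72, 76, 80, 82, 82, 80, 77, 74, 71, 69, 68, 67, 67, 67, 67, 67, 67, 67, 67, 67, 68, 70]
```

```bash
python3 - <<'E'
from h import *
from prof import *
r=go(.026,.03,10); wait(.3)
f=[]
for _ in range(8): f.append(F()); wait(.03)
print(r,C(observe()["tcp_pos"]),np.mean(f),f[-1])
A=np.mean([camera("scene")["img"].astype(float) for k in range(8)],0)[:,:,::-1]
p=prof(A);s=.031
a,b,c=ext(p,"p",-.092+s,-.084+s),ext(p,"g",-.084+s,-.077+s),ext(p,"g",-.04,-.03)
print(a,b,c,"compr",.0262-(c-a),.0189-(c-b))
snap("wrist","w14"); snap("scene","s14"); snap("side","d14"); print(observe()["time_s"])
E
```

```text
False [-0.11452567  0.02472018  0.03473145] 14.941867912850316 14.95768411402512
-0.0558106434041401 -0.04925360661533701 -0.035571154987381254 compr 0.0059605115832411515 0.005217548372044245
32.9583
```

View pics/s14.png

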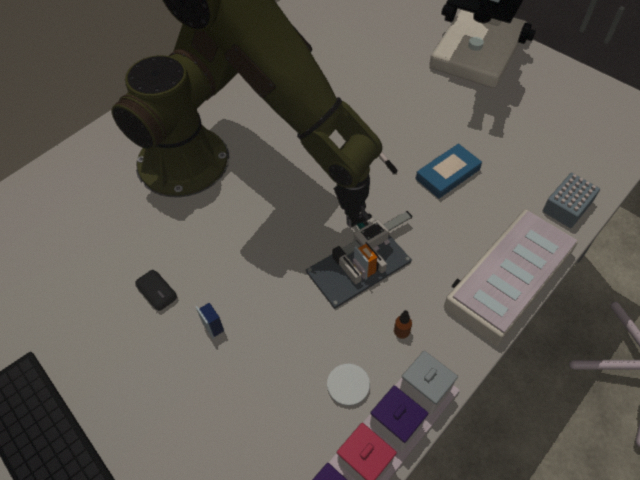

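View pics/w14.png

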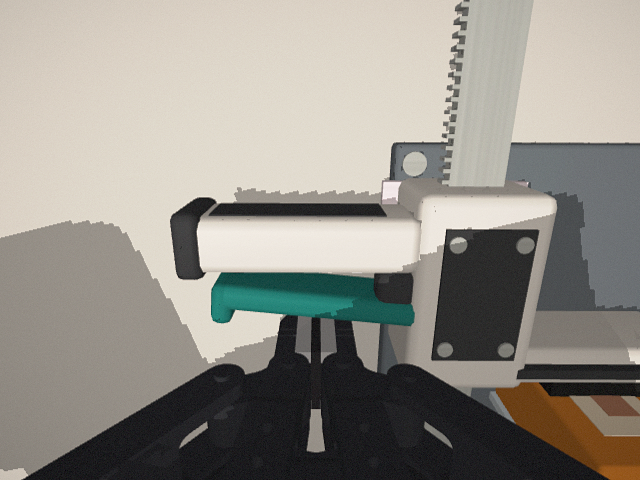

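```bash
python3 -c "
from h import *
print(F(),observe()['time_s']); hand_in()"
```

```text
14.33058677500787 32.9583
the job is handed in; nothing more can be done
```

I stood the amber block upright between the jaws, centred along their faces with its slide towards the spring plate, and let go of it. I then pumped the trigger with the shut fingers for three strokes and handed in at about 33 s, still pushing on the trigger.

**Spring plate:** the scene camera put it about 5.2 to 6.0 mm in, from two different edges. Finger travel had given about 5.1 mm just before the last small push.

**Trigger force:** it held at about 14 to 15 N, a little above the 13 N given for half-way. That suggests the plate could be slightly past the middle, but far from bottomed out.

**Block and bench:** the last wrist picture before the final squeeze put the block's slide face at 31.5 mm from the fixed jaw, against 32 mm for touching. I did not measure that contact again under load. In the last scene picture the blue block and everything else I could see were where they started; the arm hid the forceps, so I did not check them.

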